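Hook a shelf bracket into the slotted upright and snap it home

TASK

Fit the loose shelf bracket to the slotted steel upright: put its two hooks through the upper pair of slots and lower it so that it hangs there by itself on the two spring catches, and let go of it. Then press it straight down from above until it is fully home and both catches have snapped back over its side lugs. Leave the other things on the ledge where they are.

Things in the scene. Friction and masses are not known exactly. Their poses are not given: they have to be found in the camera images.
- upright: Fixed slotted steel upright, 63 mm wide, 155 mm high, on a 85 x 110 x 6 mm foot plate. Origin: on the ledge (z = 0) below the middle of the front face of its 5 mm thick web; the front looks along its own -x (roughly to the robot), y across its width. Two rows of two slots; behind them an open channel 25 mm deep. A black spring catch stands before the web at either side (see the joints).
- upper_slots (a point): On the upright: middle between the lower edges of the upper two slots, in the web's front face, 102 mm above the ledge. The slots lie 16 mm to either side (y), 11 mm wide, from z 102 to 144 mm; use this pair. (The lower pair reaches from 48 to 94 mm, for the locating tabs.) The hooks go in level when the bracket's origin is 75 to 83 mm above the ledge, with 2.5 mm of play to either side.
- home (a point): On the upright's web front, 50 mm above the ledge: where the bracket's origin comes when fully home (same yaw as the upright, back plate against the web, hook necks on the lower slot edges). When the bracket merely hangs on the catches its origin is about 67 mm above the ledge. Let go there, it stays; its arm sags by up to 0.1 rad (0.06 when home).
- bracket: Loose bare-metal shelf bracket, 0.15 to 0.3 kg, 146 mm long, 64 wide, 70 high, standing on its foot. Origin: on its underside, in the rear face of its back plate (44 wide, 70 high, 6 thick); its arm points along its own -x, the hooks along +x, z up. Foot: plate 60 wide, 5 thick, x -30 to -132 mm. Upper bar, press pad, hooks and lugs: see the points. Centre of mass about x = -53, z = 33 mm.
- hooks (a point): On the bracket: between its two hooks, 7.5 mm behind the back plate, under the necks (z 52 mm in its frame). Hooks at y = +16 and -16 mm, 6 mm thick (y): neck z 52 to 60 mm, reaching 13.5 mm behind the plate; its lip (x 7.5 to 13.5 mm) hangs down to z 28 mm and goes behind the web. Below, at the same y, two straight locating tabs (z 1 to 7, 6 mm thick, 6 mm long) enter the lower slots.
- lugs (a point): On the bracket: middle of the underside of its cross bar (x = -18, z = 8 mm in its frame), whose two ends are the side lugs: y 7 to 32 mm either side, z 8 to 14 mm, x -14 to -22 mm.
- grip_bar (a point): Middle of the bracket's upper bar, for gripping from above, near its centre of mass: x = -65, y = 0, z = 60 mm in the bracket's frame. The bar is 14 mm wide (y), z 50 to 70 mm, x -34 to -132 mm.
- press_pad (a point): Middle of the upper face of the bracket's flat press pad, 28 mm (x -6 to -34) by 44 mm: x = -20, y = 0, z = 70 mm in the bracket's frame. Fully home it is 120 mm above the ledge; the upright's top is then 35 mm higher.
- catch_left (a joint): Spring catch at the upright's +y side, rad: 0 at rest, grows as it bends outward. Black beam 12 mm deep (x -12 to -24), hinged at y 36, z 22 mm, 60 tall; its nose points inward to y 26 mm, sloped on top (z 68 to 78), flat below (z 65.5). A lug pressed down bends it about 0.13 rad, then it snaps back over the lug. Passing both takes 4 to 14 N; the bracket's weight alone does not.
- catch_right (a joint): The same spring catch, mirrored, at the -y side of the upright.
- ramekin_a: Bystander: yellow ceramic ramekin, 84 mm across, 48 mm high, origin at the middle of its underside.
- ramekin_b: Bystander: yellow ceramic ramekin like the other one.
- pepper_mill: Bystander: glass and steel pepper mill, 56 mm across, 157 mm high, origin at the middle of its underside.
- pot_lid: Bystander: steel pot lid with a black knob, 160 mm across, 48 mm high, lying flat, origin at the middle of its underside.
- utensil_box: Bystander: white plastic utensil box with a clear sliding lid, 210 x 75 x 45 mm, origin at the middle of its underside.

How it is judged:
On the way:
1. the bracket hangs by its hooks in the upper slots, let go, still on top of the catches (x of bracket in the frame of upright between -0.008 and 0.004 m and y of bracket in the frame of upright between -0.006 and 0.006 m and z of bracket in the frame of upright between 0.057 and 0.073 m and angle between bracket's own z axis and vertical below 0.15 rad and contact force between bracket and the fingers below 0.3 N), for 0.2 s.
At the end, for the whole second after the job is handed in: The bracket is in the upper slots of the upright, its origin within 8 mm of the web's front face, within 6 mm of the middle and at most 3.5 mm above its fully-home height of 50 mm, level and in line with the upright within 0.12 rad, both catches sprung back (under 0.04 rad), at rest and let go of (x of bracket in the frame of upright between -0.008 and 0.004 m and y of bracket in the frame of upright between -0.006 and 0.006 m and z of bracket in the frame of upright between 0.045 and 0.0535 m and angle between the x axis of bracket and the x axis of upright, either way round below 0.12 rad and angle between bracket's own z axis and vertical below 0.12 rad and value of joint each of catch_left, catch_right below 0.04 rad and linear speed of bracket below 0.02 m/s); the robot touches nothing.
It fails at once if another thing on the ledge is shifted by more than 30 mm or tipped (distance of any of ramekin_a, ramekin_b, pepper_mill, pot_lid, utensil_box from where it was at the start of the episode above 0.03 m or angle between pepper_mill's own z axis and vertical above 0.5 rad).
It also fails if it takes over 64 s, if anything falls off the work surface, if the arm or the gripper's body presses on something with over 40 N, if the wrist force passes 120 N, or if a joint passes its speed limit or range.

ROBOT

A 6-joint arm with a two-finger parallel gripper is mounted at the origin on the work surface. World frame = base frame: x ahead of the robot, y to its left, z up, the work surface at z = 0. Lengths are in m, angles in rad, forces in N, time in s.
With the tool pointing down it reaches from about 0.325 to 0.75 m from the base axis. Payload 7.6 kg.
Tool frame: the origin (TCP) lies midway between the tips of the shut fingers; the grasp point (between the pads) lies 19 mm behind it; x points along the fingers, z is the direction in which the jaws open and shut, and the axes are right-handed (so a half turn about x gives the same grasp; the last joint's range is limited). The gripper opens to 85 mm and grips with 20 to 120 N. Pads are 22 mm wide; open, the fingers measure 114 mm over their backs; the gripper's body (76 mm by 85 mm) begins 54 mm behind the grasp point. The pads swing forward as they close: fully open they stand 13 mm farther back than shut.
Start: joints at [-1.301, 0.052, 1.401, -0, 1.689, -0.07], TCP at [0.175, -0.495, 0.231] pointing down, gripper open.
Joint ranges: [-2.9, 2.9], [-0.91, 2.17], [0.12, 2.37], [-1.06, 4.2], [0.26, 2.73], [-2.93, 2.93]. Speed limits (rad/s): [2.57, 2.57, 3.01, 3.14, 3.14, 3.14].

INTERFACE

Orientations are given as a rotation vector (axis times angle).
In Python, from workcell import robot gives the robot as it stands. The module is installed in compiled form; this text tells all that it offers.
- The arm moves only by the tool arm_command, never from a script. Its argument "plan" is a list that holds one entry, the list of rows, each a list of 5 numbers: the closure, from -1 (fully open) to 1 (shut), so that 0 is half open, then the shift along the world's x, y, z in units of 25 mm (1.0 is 25 mm), then the turn about the world's z in degrees. In form: [[[fingers, x, y, z, yaw], ...]]. A call has 1 to 20 rows; each row shifts and turns the commanded pose from where the row before left it; what a row does not reach is not made up. A row lasts 1/8 s, in which the tool goes at most 62.5 mm and 10.7 degrees, less where a joint would pass 70% of its speed; a pose out of reach is approached as far as the arm can. A call is refused whole if a number of a shift passes 1 or a number of a turn 10.7, either way. A call with a gripper value outside its range is refused whole. The fingers move at their own pace and stop on an object; the grip force is fixed at half the most. Time passes only in rows, so rows that do not move let the fingers close. It gives the time, the measured TCP pose, the force and the opening at its end, in the units of the state.
- robot.observe(): the state, without advancing time (a new reading comes with each control period).
- robot.capture(name): name is "side" or "top"; returns a dict with "color" (384x512x3 uint8, red, green, blue), "K" (3x3 intrinsics, pixels), "R" (3x3) and "t" (3): a world point X has camera coordinates R X + t. Camera axes: x right, y down, z forward; pixel columns grow to the right and rows downward; lengths in m; the calibration is good to about 2 mm. A picture is of the moment at which its call begins. There is no depth.
- robot.hand_in(): hands the job in, once; it reports no verdict.
The state is a dict: "t": time; "joint_positions": joint angles; "joint_velocities": joint speeds; "joint_efforts": joint torques, N m; "ee_pos": TCP position; "tcp_rot": TCP orientation; "ft_force": force on the tool from outside, world axes, zero at the start; "torque": the same for the moment, N m; "gripper_width": opening from 0.0 (shut) to 1.0 (fully open).
Only numpy, scipy, OpenCV 4.12 (cv2) and the standard library are available. Lean on these libraries where they do the work, as an engineer would, in place of code of your own. Each camera call takes 0.05 s, during which the arm holds its last target. There are 200 camera calls.

## Working session

There is one attempt and no reset: what is moved stays moved. The work goes in short steps, Python scripts to look and compute and a tool call to move; the robot and the scene stay as the last step left them, time stands still between calls to the robot, and variables do not carry over. Pictures are saved under pics/ and viewed, about 8 in all and at most 12, crops included, and the job is handed in when it is done.

Besides the shell and the picture viewer there is one more tool, called after ">>>" by a JSON object that holds its "op" and its "data". arm_command: Moves the arm, as the interface text tells. Its arguments: {"type":"object","properties":{"plan":{"type":"array"}},"required":["plan"]}

```bash
mkdir -p pics
cat > h.py <<'E'
import numpy as np, cv2
from workcell import robot
def snap(n,f):
    c=robot.capture(n); np.savez(f'{f}.npz',**c); cv2.imwrite(f'pics/{f}.png',c['color'][...,::-1]); return c
def ray(c,u,v,z):
    R,t,K=map(np.array,(c['R'],c['t'],c['K'])); o=-R.T@t; d=R.T@np.linalg.inv(K)@[u,v,1]
    return o+d*(z-o[2])/d[2]
def proj(c,X):
    p=np.array(c['K'])@(np.array(c['R'])@np.array(X)+c['t']); return p[:2]/p[2]
E
python3 - <<'E'
from h import *
for n in('top','side'):
    c=snap(n,n+'0'); print(n,c['K'],-c['R'].T@c['t'],c['R'])
print(robot.observe())
a=cv2.imread('pics/top0.png');cv2.imwrite('pics/top0b.png',cv2.resize(a,(800,600),interpolation=2))
a=cv2.imread('pics/side0.png');cv2.imwrite('pics/side0b.png',cv2.resize(a,(800,600),interpolation=2))
E
```

```text
top [[454.8693371    0.         255.16584759]
 [  0.         454.8693371  192.90532769]
 [  0.           0.           1.        ]] [ 0.3063434  -0.07715234  1.46176084] [[ 0.06357084 -0.99796973 -0.00389394]
 [-0.97714628 -0.06145038 -0.20349203]
 [ 0.2028396   0.01674111 -0.97906886]]
side [[397.9702439    0.         250.72240128]
 [  0.         397.9702439  192.22487613]
 [  0.           0.           1.        ]] [ 0.39090279 -0.80563021  0.76966343] [[ 9.56352944e-01 -2.92212888e-01  8.21533553e-04]
 [-1.93042488e-01 -6.33894122e-01 -7.48941146e-01]
 [ 2.19371020e-01  7.16093479e-01 -6.62636012e-01]]
{'t': 0.1, 'joint_positions': array([-1.30129465e+00,  5.27703563e-02,  1.40158234e+00,  1.43602135e-05,
        1.68862876e+00, -7.02741255e-02]), 'joint_velocities': array([ 4.14178145e-05, -1.88483265e-03, -2.50153999e-03,  1.12441210e-03,
       -2.13598555e-03, -5.78912535e-04]), 'joint_efforts': array([ 8.86273847e-04, -3.82582426e+01, -3.60984528e+01,  1.17772646e-05,
        4.76041721e-03, -1.94502360e-05]), 'ee_pos': array([ 0.17493779, -0.49471786,  0.23057907]), 'tcp_rot': array([ 0.95624809,  1.35209362, -0.95477432]), 'ft_force': array([ 0.03262499, -0.13700257, -0.6813124 ]), 'torque': array([ 0.02884373, -0.00642902, -0.03755454]), 'gripper_width': 0.9985294270011352}
```

View pics/top0b.png

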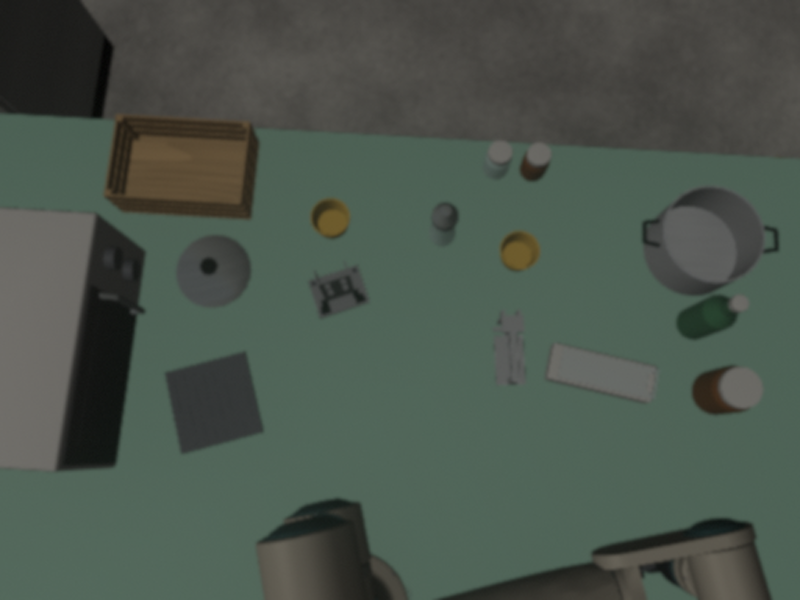

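View pics/side0b.png

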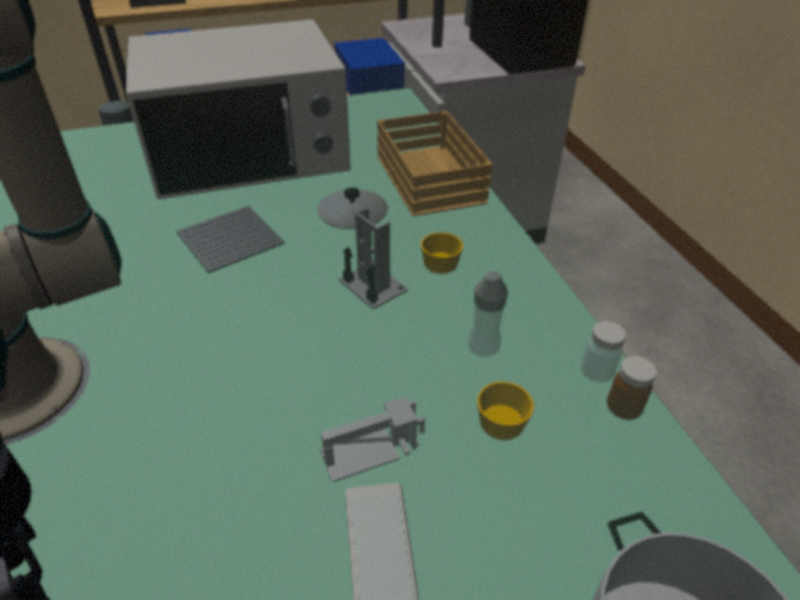

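The top view shows the upright near (338,290), the bracket near (510,347), ramekins at (331,218) and (519,251), and the mill at (444,222), all in 800-wide pixels. The side view shows the upright at (372,260) and the bracket at (372,440). I'll look at one enlarged composite next.

Run:
```python
from h import *
t=cv2.imread('pics/top0.png');s=cv2.imread('pics/side0.png')
def crop(a,x,y,w,h): 
    b=cv2.resize(a[y:y+h,x:x+w],(400,300),interpolation=cv2.INTER_CUBIC); return np.clip(b*1.8,0,255).astype(np.uint8)
im=np.vstack([np.hstack([crop(t,190,160,60,45),crop(t,290,190,80,60)]),np.hstack([crop(s,200,130,88,66),crop(s,200,250,80,60)])])
cv2.imwrite('pics/c0.png',im)
```

```text
(no output)
```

View pics/c0.png

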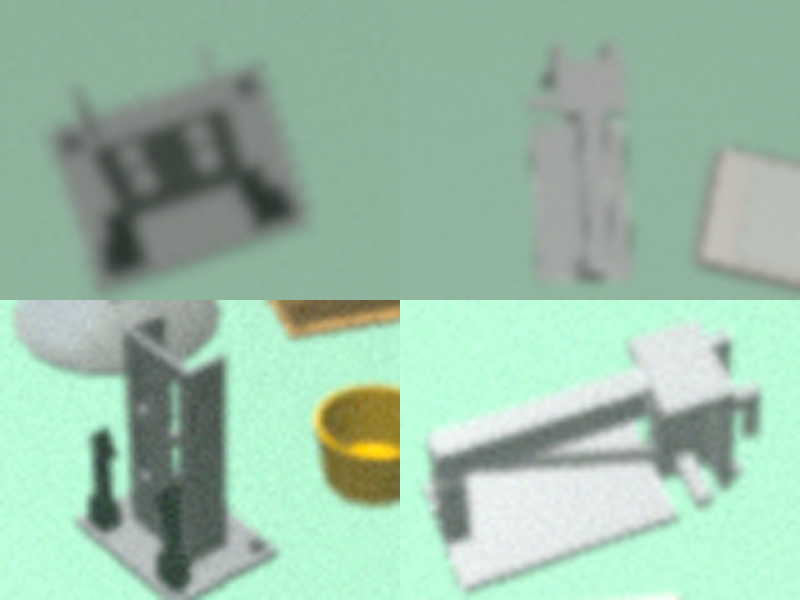

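```bash
cat >> h.py <<'E'
def ld(f): return dict(np.load(f+'.npz'))
def axis(p,q):
    d=np.subtract(q,p); return np.degrees(np.arctan2(d[1],d[0]))
E
python3 - <<'E'
from h import *
np.set_printoptions(precision=4,suppress=True)
T,S=ld('top0'),ld('side0')
tu=lambda x,y:(190+x/6.667-.5+.075,160+y/6.667-.5+.075)
tb=lambda x,y:(290+(x-400)/5-.4,190+y/5-.4)
su=lambda x,y:(200+x/4.545-.4,130+(y-300)/4.545-.4)
sb=lambda x,y:(200+(x-400)/5-.4,250+(y-300)/5-.4)
print('upright plate top');
P=[ray(T,*tu(*p),.006)[:2] for p in((50,135),(258,62),(310,215),(105,290))];print(P,np.mean(P,0),axis(P[1],P[0])-90,axis(P[3],P[0]),axis(P[2],P[1]), np.linalg.norm(P[0]-P[1]),np.linalg.norm(P[0]-P[3]))
P=[ray(S,*su(*p),.155)[:2] for p in((126,334),(184,377))];print('webtop side',P,np.mean(P,0),axis(*P[::-1])-90,np.linalg.norm(P[0]-P[1]))
P=[ray(T,*tu(*p),.155)[:2] for p in((98,148),(228,108))];print('webtop top',P,np.mean(P,0),axis(*P[::-1])-90,np.linalg.norm(P[0]-P[1]))
# bracket
P=[ray(T,*tb(*p),.07)[:2] for p in((556,60),(626,60),(627,113),(556,105))];print('pad top',P,np.mean(P,0))
P=[ray(T,*tb(*p),.005)[:2] for p in((535,125),(535,275),(631,275),(631,125))];print('foot top',P,np.mean(P,0),axis(P[1],P[0]))
P=[ray(S,*sb(*p),.07)[:2] for p in((629,343),(700,322),(733,390),(665,413))];print('pad side',P,np.mean(P,0))
P=[ray(S,*sb(*p),.07)[:2] for p in((430,435),(640,373),(436,460),(660,395))];print('bar side',P,axis(P[0],P[1]),axis(P[2],P[3]))
# mask rects
a=T['color'].astype(int); m=(a[...,1]-a[...,0]<12).astype(np.uint8)
for n,(x,y,w,h,z) in dict(up=(190,160,60,45,.006),br=(312,195,28,55,.04)).items():
    s=np.zeros_like(m);s[y:y+h,x:x+w]=m[y:y+h,x:x+w]
    q=max(cv2.findContours(s,0,1)[0],key=cv2.contourArea);r=cv2.boxPoints(cv2.minAreaRect(q));print(n,r,[ray(T,*k,z)[:2] for k in r])
E
```

```text
upright plate top
[array([0.6398, 0.1413]), array([0.6833, 0.0416]), array([0.6076, 0.0103]), array([0.564 , 0.1075])] [0.6237 0.0752] 23.591337058409906 24.019342526041143 22.479302342766328 0.10874871934911577 0.08297770607186339
webtop side [array([0.5997, 0.0974]), array([0.6211, 0.0435])] [0.6104 0.0704] 21.619188610450195 0.057965278262510654
webtop top [array([0.6011, 0.0972]), array([0.6229, 0.0412])] [0.612  0.0692] 21.23910177522059 0.060105145379281494
pad top [array([ 0.5799, -0.2589]), array([ 0.5827, -0.3023]), array([ 0.5493, -0.3039]), array([ 0.5516, -0.2599])] [ 0.5659 -0.2812]
foot top [array([ 0.549 , -0.2553]), array([ 0.4522, -0.2588]), array([ 0.456, -0.32 ]), array([ 0.553 , -0.3173])] [ 0.5026 -0.2878] 2.071325023894253
pad side [array([ 0.5461, -0.2588]), array([ 0.5802, -0.2566]), array([ 0.5822, -0.2971]), array([ 0.5502, -0.3003])] [ 0.5647 -0.2782]
bar side [array([ 0.4505, -0.282 ]), array([ 0.546 , -0.2763]), array([ 0.4502, -0.2954]), array([ 0.5509, -0.2904])] 3.383942984958943 2.8224881489773073
up [[196.3526 177.7834]
 [227.9874 167.7934]
 [236.0882 193.4458]
 [204.4534 203.4358]] [array([0.6465, 0.1443]), array([0.687 , 0.0429]), array([0.6022, 0.0099]), array([0.5626, 0.1102])]
br [[316. 199.]
 [335. 199.]
 [335. 246.]
 [316. 246.]] [array([ 0.5933, -0.2473]), array([ 0.5971, -0.3076]), array([ 0.4479, -0.3118]), array([ 0.4442, -0.2527])]
```

Run:
```python
from h import *
from scipy.spatial.transform import Rotation as R
s=robot.observe(); M=R.from_rotvec(s['tcp_rot']).as_matrix(); print(M.round(3)); print('jaw yaw',axis([0,0],M[:2,2]))
```

```text
[[-0.     0.943  0.333]
 [ 0.001  0.333 -0.943]
 [-1.     0.    -0.001]]
jaw yaw -70.5321801968434
```

>>> {"op": "arm_command", "data": {"plan": [[[-1,0.98,0.6,0,-1.2],[-1,0.98,0.6,0,-1.2],[-1,0.98,0.6,0,-1.2],[-1,0.98,0.6,0,-1.2],[-1,0.98,0.6,0,-1.2],[-1,0.98,0.6,0,-1.2],[-1,0.98,0.6,0,-1.2],[-1,0.98,0.6,-0.2,-1.2],[-1,0.98,0.6,-0.4,-1.2],[-1,0.98,0.6,-0.5,-1.2],[-1,0.98,0.6,-0.5,-1.2],[-1,0.98,0.6,-0.5,-1.2],[-1,0.98,0.6,-0.5,-1.2],[-1,0.98,0.65,-0.5,-0.9],[-1,0,0,0,0],[-1,0,0,0,0]]]}}

```text
t: 2.1
ee_pos: [0.5176, -0.2841, 0.1539]
tcp_rot: [1.17, 1.233, -1.171]
ft_force: [-0.6, -1.1, 0.4]
gripper_width: 0.998
```

Run:
```python
from h import *
a=snap('side','s1');b=snap('top','t1')
def crop(a,x,y,w,h): return np.clip(cv2.resize(a[y:y+h,x:x+w,::-1],(400,300),interpolation=cv2.INTER_CUBIC)*1.8,0,255)
cv2.imwrite('pics/c1.png',np.hstack([crop(a['color'],190,230,100,75),crop(b['color'],280,180,100,75)]))
print(robot.observe())
```

```text
{'t': 2.2, 'joint_positions': array([-5.65037816e-01,  2.70189789e-01,  1.31157116e+00, -3.10019803e-04,
        1.55895301e+00,  9.54825798e-01]), 'joint_velocities': array([-0.00080535, -0.00298851, -0.00186078,  0.00178829, -0.00016931,
        0.00272613]), 'joint_efforts': array([ 3.40901893e-01, -4.56977284e+01, -3.50911832e+01,  1.19954997e-02,
        5.31600326e-04, -7.18807089e-03]), 'ee_pos': array([ 0.51753626, -0.28452466,  0.15446287]), 'tcp_rot': array([ 1.17132187,  1.23189325, -1.17154967]), 'ft_force': array([-0.73865258,  0.53078025, -0.13352345]), 'torque': array([ 0.00371214, -0.01035071, -0.00236041]), 'gripper_width': 0.9960090302772641}[ WARN:0@1.488] global loadsave.cpp:1063 imwrite_ Unsupported depth image for selected encoder is fallbacked to CV_8U.
```

View pics/c1.png

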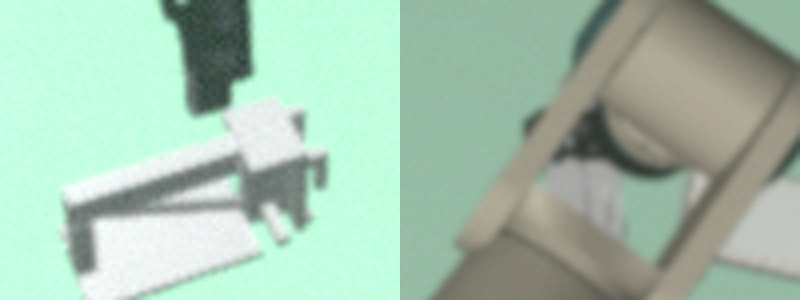

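The side view shows the fingers above the bar, straddling it, and the press pad at about (262,130). I'll descend and grip.

>>> {"op": "arm_command", "data": {"plan": [[[-1,0.12,0.03,-0.75,0],[-1,0,0,-0.75,0],[-1,0,0,-0.75,0],[-1,0,0,-0.75,0],[-1,0,0,-0.75,0],[-1,0,0,-0.75,0],[-1,0,0,0,0],[0.3,0,0,0,0],[0.6,0,0,0,0],[1,0,0,0,0],[1,0,0,0,0],[1,0,0,0,0],[1,0,0,0,0]]]}}

```text
t: 3.82
ee_pos: [0.5212, -0.2831, 0.0418]
tcp_rot: [1.171, 1.233, -1.171]
ft_force: [-0.5, 0.6, 2.4]
gripper_width: 0.153
```

>>> {"op": "arm_command", "data": {"plan": [[[1,0,0,0.4,0],[1,-0.2,0,0.8,0],[1,-0.2,0,0.8,0],[1,-0.2,0,0.8,0],[1,-0.2,0,0.8,0],[1,-0.23,0,0.8,0],[1,0,0.6,0,1.5],[1,0,0.97,0,1.5],[1,0,0.97,0,1.5],[1,0,0.97,0,1.5],[1,0,0.97,0,1.5],[1,0,0.97,0,1.5],[1,0,0.97,0,1.5],[1,0,0.97,0,1.5],[1,0,0.97,0,1.5],[1,0,0.97,0,1.5],[1,0,0.97,0,1.5],[1,0,0.97,0,1.5],[1,0,0.93,0,1.5],[1,0,0,0,0]]]}}

```text
t: 6.32
ee_pos: [0.4941, 0.0245, 0.1501]
tcp_rot: [0.912, 1.373, -0.913]
ft_force: [-1.0, 1.0, -3.1]
gripper_width: 0.153
```

>>> {"op": "arm_command", "data": {"plan": [[[1,0,0,0,0],[1,0,0,0,0]]]}}

```text
t: 6.58
ee_pos: [0.495, 0.0217, 0.151]
tcp_rot: [0.916, 1.37, -0.916]
ft_force: [0.2, -0.5, -2.2]
gripper_width: 0.15
```

Run:
```python
from h import *
a=snap('side','s2');b=snap('top','t2')
def crop(a,x,y,w,h,W,H): return np.clip(cv2.resize(a[y:y+h,x:x+w,::-1],(W,H),interpolation=cv2.INTER_CUBIC)*1.8,0,255).astype(np.uint8)
cv2.imwrite('pics/c2.png',np.vstack([crop(a['color'],170,120,120,60,800,400),np.hstack([crop(b['color'],180,150,80,40,400,200),crop(b['color'],180,150,80,40,400,200)])]))
s=robot.observe();print(s['ee_pos'],s['tcp_rot'],s['ft_force'],s['torque'],s['gripper_width'])
```

```text
[0.49517319 0.02159145 0.15120053] [ 0.91610688  1.36938481 -0.91645342] [ 1.03948658  1.33223825 -2.54998514] [-0.0003759  -0.00876865  0.01131956] 0.15404832786849382
```

View pics/c2.png

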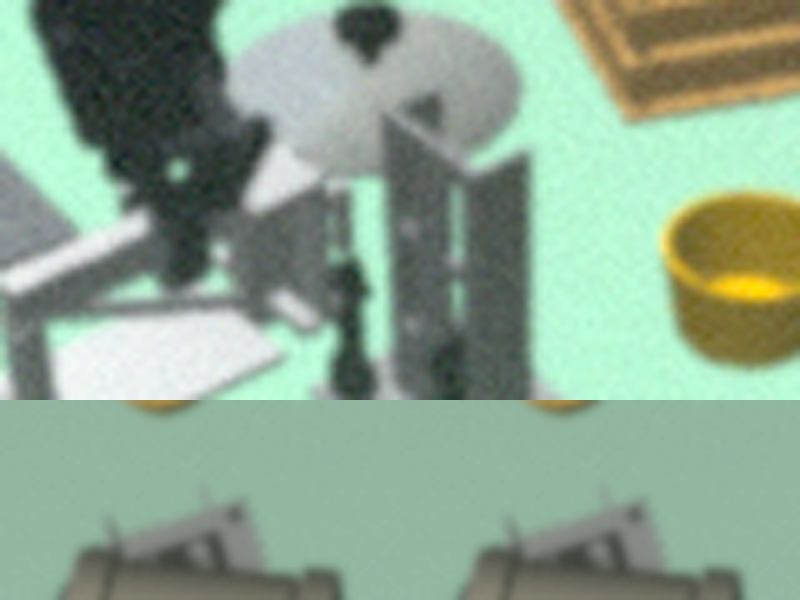

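```bash
python3 - <<'E'
from h import *
from scipy.spatial.transform import Rotation as R
np.set_printoptions(precision=4,suppress=True)
S=ld('s2'); s=robot.observe(); M=R.from_rotvec(s['tcp_rot']).as_matrix(); yaw=axis([0,0],M[:2,2])+90;print('yaw',yaw,'toolx',M[:,0])
su=lambda x,y:(170+x/6.667-.43,120+y/6.667-.43); inv=lambda p:((p[0]+.43-170)*6.667,(p[1]+.43-120)*6.667)
c,n=np.cos(np.radians(yaw)),np.sin(np.radians(yaw)); B=np.array([[c,-n,0],[n,c,0],[0,0,1]])
o=s['ee_pos']+B@[.065,0,0]; o[2]=s['ee_pos'][2]-.0418; print('bracket o',o)
for k,l in dict(padrear_r=(0,-.022,.07),padrear_l=(0,.022,.07),padfront_r=(-.034,-.022,.07),lug_rear_low=(-.014,-.032,.008),lug_front_top=(-.022,-.032,.014),foot_rear_r=(-.03,-.03,.005),backbot_r=(0,-.022,0)).items(): print(k,inv(proj(S,o+B@l)))
P=[ray(S,*su(*p),.155)[:2] for p in((383,106),(465,178))];print('web',P,np.mean(P,0),axis(*P[::-1])-90,np.linalg.norm(P[0]-P[1]))
u=np.array([.611,.070,0]); 
for y in(22,23,24):
  c,n=np.cos(np.radians(y)),np.sin(np.radians(y)); U=np.array([[c,-n,0],[n,c,0],[0,0,1]])
  print(y,[inv(proj(S,u+U@l)) for l in((0,.0315,.155),(0,-.0315,.155),(.03,-.0315,.155),(0,.0215,.102),(0,-.0105,.144))])
  print('offset of bracket in upright', U.T@(o-u))
E
python3 - <<'E'
import cv2;a=cv2.imread('pics/s2.png')[132:180,195:259];import numpy as np
cv2.imwrite('pics/c3.png',np.clip(cv2.resize(a,(800,600),interpolation=2)*1.8,0,255).astype('uint8'))
E
```

```text
yaw 22.42309995993766 toolx [-0.0002 -0.0001 -1.    ]
bracket o [0.5553 0.0464 0.1094]
padrear_r (np.float64(338.26563019912396), np.float64(177.5952661802861))
padrear_l (np.float64(272.58866099819386), np.float64(128.06760419385554))
padfront_r (np.float64(265.89693677805707), np.float64(210.26669154452833))
lug_rear_low (np.float64(332.3976526876607), np.float64(330.64206507656644))
lug_front_top (np.float64(315.17062036918156), np.float64(326.6251832919962))
foot_rear_r (np.float64(297.01619997081934), np.float64(350.08955605663135))
backbot_r (np.float64(346.9056061604649), np.float64(320.764989492852))
web [array([0.6009, 0.1054]), array([0.6195, 0.0453])] [0.6102 0.0754] 17.152677896836437 0.06287637099532677
22 [(np.float64(382.69554552317953), np.float64(114.61380545582692)), (np.float64(476.06243854505453), np.float64(182.83102707143513)), (np.float64(534.2827831510208), np.float64(156.0502264254472)), (np.float64(401.46895528419685), np.float64(229.48228350250156)), (np.float64(444.86269124921574), np.float64(181.928882864489))]
offset of bracket in upright [-0.0605 -0.001   0.1094]
23 [(np.float64(381.6350937952641), np.float64(115.08360117641494)), (np.float64(477.13589270686646), np.float64(182.32849357516733)), (np.float64(534.5108192132527), np.float64(154.99405471367984)), (np.float64(400.7669476758021), np.float64(229.81278257368234)), (np.float64(445.21664215294464), np.float64(181.76443204482655))]
offset of bracket in upright [-0.0605  0.      0.1094]
24 [(np.float64(380.58820287305196), np.float64(115.5635309936934)), (np.float64(478.19377783292464), np.float64(181.8156234169967)), (np.float64(534.706260629887), np.float64(153.93689650108945)), (np.float64(400.07413272146755), np.float64(230.15035493528615)), (np.float64(445.56566627672294), np.float64(181.59654244021323))]
offset of bracket in upright [-0.0605  0.0011  0.1094]
```

View pics/c3.png

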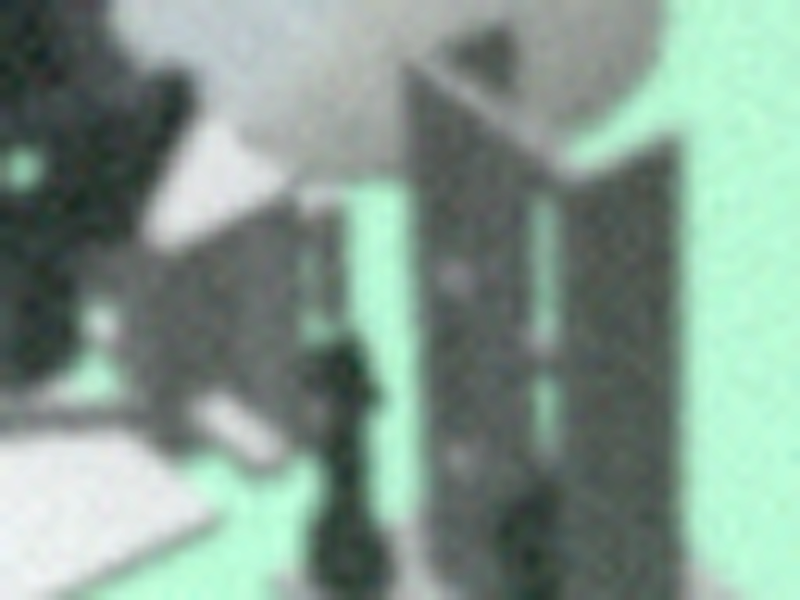

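This crop shows the pad's rear-right corner at (298,190), its front-right corner at (150,248) and the foot's rear corner at (215,520). The web-top corners are at (408,62) and (568,185), and the flange rear at (680,135). I'll fit both offsets from these.

Run:
```python
from h import *
from scipy.optimize import least_squares as L
np.set_printoptions(precision=4,suppress=True)
S=ld('s2'); px=lambda x,y:np.array((195+x/12.5-.46,132+y/12.5-.46))
def fit(pts,z,p0,fy=None):
    def pr(p,l):
        a=np.radians(p[2] if fy is None else fy);c,n=np.cos(a),np.sin(a)
        return proj(S,[p[0]+c*l[0]-n*l[1],p[1]+n*l[0]+c*l[1],z+l[2]])
    r=L(lambda p:np.concatenate([pr(p,l)-px(*q) for q,l in pts]),p0,x_scale=[.001,.001,1][:len(p0)]); return r.x,r.fun
b,rb=fit([((298,190),(0,-.022,.07)),((150,248),(-.034,-.022,.07)),((215,520),(-.03,-.03,.005))],.1094,[.555,.046],22.42);print(b,rb)
P=[((408,62),(0,.0315,.155)),((568,185),(0,-.0315,.155)),((680,135),(.03,-.0315,.155))]
for f in(None,22.4):
    u,ru=fit(P,0,[.611,.07,22] if f is None else [.611,.07],f);print(u,ru)
    for y in (21.5,22.4,23.3):
        a=np.radians(y);d=b-u[:2];print(y,'rel',d[0]*np.cos(a)+d[1]*np.sin(a),-d[0]*np.sin(a)+d[1]*np.cos(a))
```

```text
[0.5487 0.0455] [-0.4755  0.0801  0.4485  0.36    0.0202 -0.4107]
[ 0.6106  0.0733 19.9952] [-0.3419 -0.492   0.1631  0.1386  0.1693  0.3088]
21.5 rel -0.06773507710145532 -0.0032116090416210302
22.4 rel -0.06777716655538704 -0.002147276484210491
23.3 rel -0.06780253300764273 -0.0010824141184578619
[0.6103 0.0728] [-0.7733 -0.2052  0.5181  0.0945  0.2327  0.058 ]
21.5 rel -0.0672828009853782 -0.002790663771086173
22.4 rel -0.06731833431455676 -0.001733487189116801
23.3 rel -0.06733725785204907 -0.0006758828951222359
```

>>> {"op": "arm_command", "data": {"plan": [[[1,0,0,-0.4,0],[1,0,0,-0.4,0],[1,-0.02,0.04,-0.4,0],[1,0.39,0.16,0,0],[1,0.39,0.16,0,0],[1,0.39,0.16,0,0],[1,0.39,0.16,0,0],[1,0,0,0,0],[1,0,0,0,0]]]}}

```text
t: 7.8
ee_pos: [0.5336, 0.039, 0.1212]
tcp_rot: [0.915, 1.37, -0.916]
ft_force: [0.3, 0.2, -3.3]
gripper_width: 0.152
```

Run:
```python
from h import *
a=snap('side','s3');a=a['color'][132:180,205:269,::-1]
cv2.imwrite('pics/c4.png',np.clip(cv2.resize(a,(800,600),interpolation=2)*1.8,0,255).astype('uint8'))
s=robot.observe();print(s['ee_pos'],s['tcp_rot'],s['ft_force'])
```

```text
[0.53356156 0.03893932 0.1212603 ] [ 0.91550364  1.36970971 -0.91596486] [-0.35266177 -0.47740446 -2.01884245]
```

View pics/c4.png

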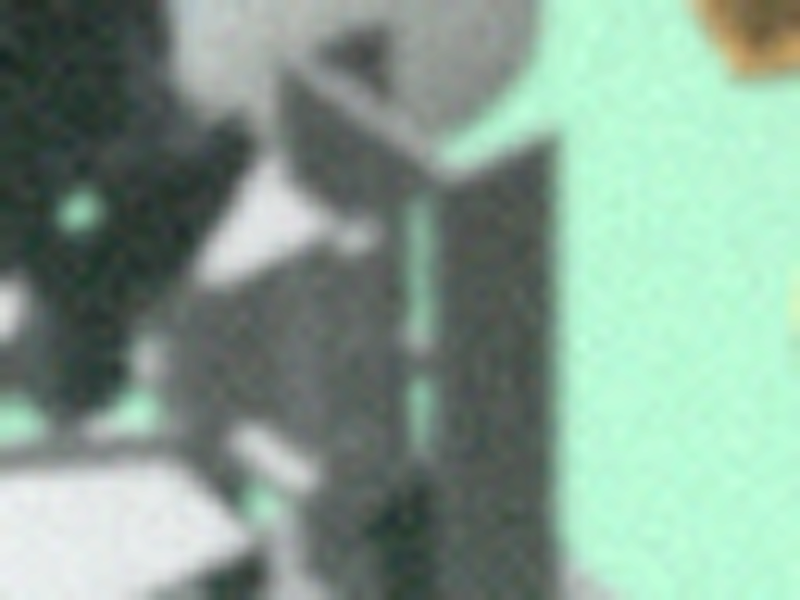

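Run:
```python
from h import *
from scipy.optimize import least_squares as L
np.set_printoptions(precision=4,suppress=True)
S=ld('s3'); px=lambda x,y:np.array((205+x/12.5-.46,132+y/12.5-.46)); inv=lambda p:((p-[205,132]+.46)*12.5).round()
def pr(p,z,l,y):
    a=np.radians(y);c,n=np.cos(a),np.sin(a); return proj(S,[p[0]+c*l[0]-n*l[1],p[1]+n*l[0]+c*l[1],z+l[2]])
def fit(pts,z,p0,y):
    r=L(lambda p:np.concatenate([pr(p,z,l,y)-px(*q) for q,l in pts]),p0,x_scale=.001); return r.x,r.fun
b,rb=fit([((330,245),(0,-.022,.07)),((200,293),(-.034,-.022,.07)),((258,535),(-.03,-.03,.005))],.0794,[.555,.046],22.4);print(b,rb)
u,ru=fit([((285,65),(0,.0315,.155)),((440,183),(0,-.0315,.155)),((557,130),(.03,-.0315,.155))],0,[.611,.07],22.4);print(u,ru)
a=np.radians(22.4);d=b-u;print('rel',d[0]*np.cos(a)+d[1]*np.sin(a),-d[0]*np.sin(a)+d[1]*np.cos(a))
for n,l in dict(hooktip=(.0135,-.019,.06),hooktip2=(.0135,-.013,.06),liplow=(.0135,-.019,.028)).items(): print(n,inv(pr(b,.0794,l,22.4)))
for n,l in dict(slotlow=(0,-.0105,.102),slotlow2=(0,-.0215,.102),top=(0,-.0105,.144),top2=(0,-.0215,.144), l94=(0,-.0105,.094),l48=(0,-.0215,.048)).items(): print(n,inv(pr(u,0,l,22.4)))
```

```text
[0.587  0.0621] [ 0.1129 -0.8875  0.2162  0.0548 -0.34    0.7873]
[0.6105 0.0733] [-0.9046 -0.5536  0.7825  0.1386  0.0935  0.3452]
rel -0.025956363415574408 -0.0014332443704324124
hooktip [374. 242.]
hooktip2 [357. 230.]
liplow [378. 361.]
slotlow [395. 338.]
slotlow2 [426. 361.]
top [391. 183.]
top2 [422. 206.]
l94 [396. 367.]
l48 [430. 550.]
```

>>> {"op": "arm_command", "data": {"plan": [[[1,-0.01,0.025,0,0],[1,0.185,0.076,0,0],[1,0.185,0.076,0,0],[1,0.185,0.076,0,0],[1,0.092,0.038,0,0],[1,0,0,0,0],[1,0,0,0,0]]]}}

```text
t: 8.72
ee_pos: [0.5496, 0.0463, 0.1213]
tcp_rot: [0.916, 1.37, -0.916]
ft_force: [0.5, 0.6, -2.7]
gripper_width: 0.15
```

>>> {"op": "arm_command", "data": {"plan": [[[1,0.092,0.038,0,0],[1,0.092,0.038,0,0],[1,0,0,0,0],[1,0,0,0,0]]]}}

```text
t: 9.22
ee_pos: [0.5543, 0.0482, 0.1213]
tcp_rot: [0.916, 1.37, -0.916]
ft_force: [0.6, 1.4, -2.8]
gripper_width: 0.154
```

Run:
```python
from h import *
a=snap('side','s4');a=a['color'][132:180,210:274,::-1]
cv2.imwrite('pics/c5.png',np.clip(cv2.resize(a,(800,600),interpolation=2)*2.2,0,255).astype('uint8'))
s=robot.observe();print(s['ee_pos'],s['tcp_rot'],s['ft_force'],s['torque'])
```

```text
[0.55425634 0.04817123 0.12129639] [ 0.91556064  1.36957136 -0.91574624] [ 0.69626684  0.29764999 -1.52199829] [ 0.0202824  -0.0029771   0.01989364]
```

View pics/c5.png

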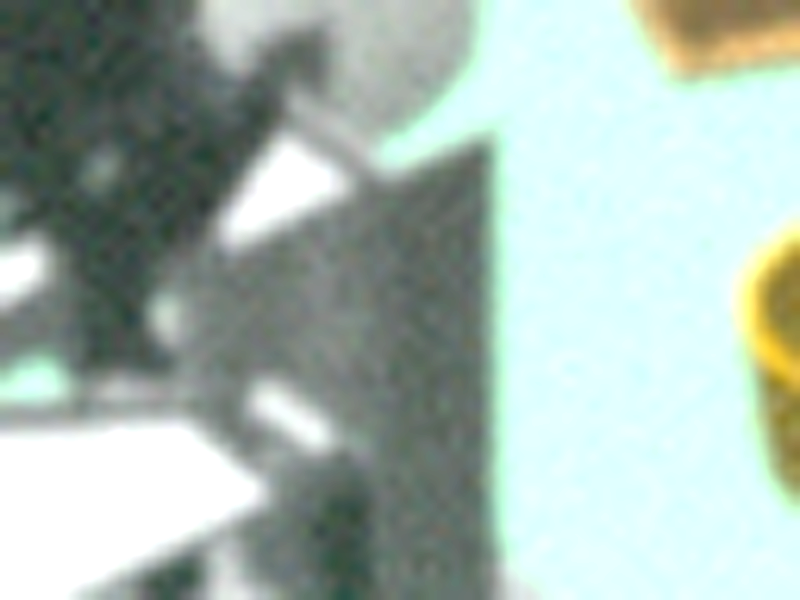

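The view shows the back plate close to the web and the hooks in the slots, with pad corner (352,188) near the web at (380,180). I'll push on to contact.

>>> {"op": "arm_command", "data": {"plan": [[[1,0.06,0.025,0,0],[1,0.06,0.025,0,0],[1,0,0,0,0],[1,0,0,0,0]]]}}

```text
t: 9.78
ee_pos: [0.5555, 0.0489, 0.1213]
tcp_rot: [0.913, 1.373, -0.92]
ft_force: [-12.0, -2.8, 2.8]
gripper_width: 0.152
```

>>> {"op": "arm_command", "data": {"plan": [[[1,-0.092,-0.038,0,0],[1,0,0,-0.1,0],[1,0,0,-0.1,0],[1,0,0,-0.1,0],[1,0,0,-0.1,0],[1,0,0,0,0],[1,0,0,0,0]]]}}

```text
t: 10.65
ee_pos: [0.5551, 0.0485, 0.1114]
tcp_rot: [0.916, 1.369, -0.916]
ft_force: [0.8, -0.1, -2.5]
gripper_width: 0.15
```

>>> {"op": "arm_command", "data": {"plan": [[[1,0,0,-0.06,0],[1,0,0,-0.04,0],[1,0,0,0,0],[1,0,0,0,0]]]}}

```text
t: 11.15
ee_pos: [0.5551, 0.0488, 0.1091]
tcp_rot: [0.916, 1.369, -0.915]
ft_force: [-0.9, 2.5, 0.6]
gripper_width: 0.151
```

>>> {"op": "arm_command", "data": {"plan": [[[0.6,0,0,0,0],[0.3,0,0,0,0],[0,0,0,0,0],[0,0,0,0,0],[0,0,0,0,0],[0,0,0,0.5,0],[0,0,0,1,0],[0,0,0,1,0],[0,0,0,1,0],[0,-0.5,-0.2,1,0],[0,-1,-0.4,0,0],[1,-1,-0.4,0,0],[1,-1,-0.4,0,0],[1,0,0,0,0],[1,0,0,0,0]]]}}

```text
t: 13.02
ee_pos: [0.468, 0.0136, 0.2221]
tcp_rot: [0.916, 1.368, -0.915]
ft_force: [0.2, -0.7, -0.6]
gripper_width: 0.002
```

Run:
```python
from h import *
a=snap('side','s5');b=snap('top','t5')
f=lambda a,x,y,w,h:np.clip(cv2.resize(a['color'][y:y+h,x:x+w,::-1],(400,400),interpolation=2)*2.,0,255).astype('uint8')
cv2.imwrite('pics/c6.png',np.hstack([f(a,190,125,64,64),f(b,185,155,64,64)]))
s=robot.observe();print(s['ee_pos'],s['tcp_rot'],s['ft_force'],s['torque'])
```

```text
[0.46804393 0.01371271 0.22151881] [ 0.91549682  1.36941859 -0.91524363] [0.7072636  0.04205232 0.30455926] [ 0.02525318 -0.00193853  0.01070429]
```

View pics/c6.png

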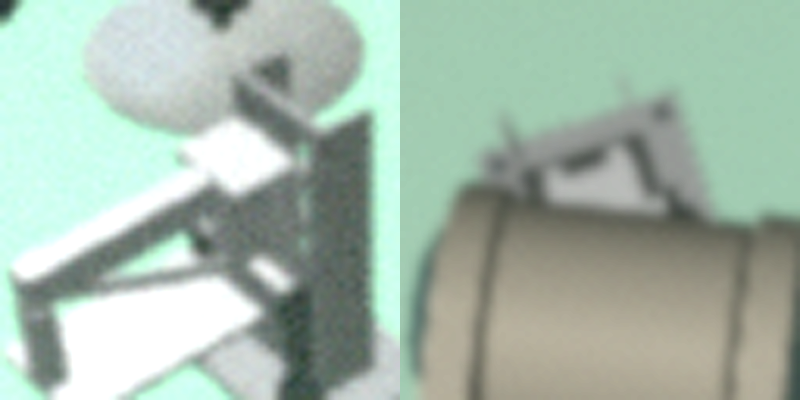

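The bracket hangs freely. The pad is at about (235,155), the −y lug sits on top of its black catch at (270,275), and the gripper is clear. Next I'll move the shut fingers over the press pad.

>>> {"op": "arm_command", "data": {"plan": [[[1,0.7,0.28,0,0],[1,0.7,0.28,0,0],[1,0.7,0.28,0,0],[1,0.7,0.28,0,0],[1,0.7,0.28,0,0],[1,0.7,0.29,0,0],[1,0.69,0.29,0,0],[1,0,0,-0.6,0],[1,0,0,-0.8,0],[1,0,0,-0.8,0],[1,0,0,-0.6,0],[1,0,0,-0.2,0],[1,0,0,0,0],[1,0,0,0,0]]]}}

```text
t: 14.88
ee_pos: [0.5901, 0.063, 0.1473]
tcp_rot: [0.916, 1.368, -0.915]
ft_force: [-0.3, -0.4, 0.2]
gripper_width: -0.001
```

Run:
```python
from h import *
a=snap('side','s6')
f=lambda a,x,y,w,h:np.clip(cv2.resize(a['color'][y:y+h,x:x+w,::-1],(500,500),interpolation=2)*2.,0,255).astype('uint8')
cv2.imwrite('pics/c7.png',f(a,190,120,70,70))
s=robot.observe();print(s['ee_pos'],s['tcp_rot'],s['ft_force'],s['torque'])
```

```text
[0.59013531 0.06299402 0.14725546] [ 0.9162185   1.3681816  -0.91473788] [-0.61582333 -0.63044673 -0.36524436] [-0.05031584 -0.01102862  0.01646268]
```

View pics/c7.png

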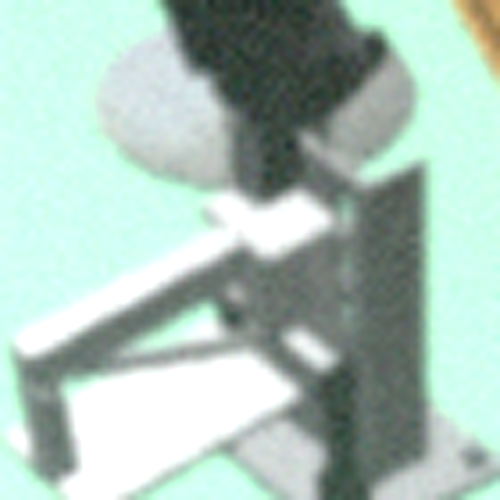

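The shut fingers stand over the middle of the pad, around (270,200), and clear of the web. I'll press down.

>>> {"op": "arm_command", "data": {"plan": [[[1,0,0,-0.2,0],[1,0,0,-0.15,0],[1,0,0,-0.1,0],[1,0,0,-0.1,0],[1,0,0,-0.1,0],[1,0,0,0,0]]]}}

```text
t: 15.68
ee_pos: [0.5907, 0.063, 0.132]
tcp_rot: [0.917, 1.366, -0.914]
ft_force: [-0.3, -0.2, 5.6]
gripper_width: -0.001
```

>>> {"op": "arm_command", "data": {"plan": [[[1,0,0,-0.1,0],[1,0,0,-0.1,0],[1,0,0,-0.1,0],[1,0,0,0,0]]]}}

```text
t: 16.18
ee_pos: [0.5914, 0.0629, 0.1246]
tcp_rot: [0.918, 1.365, -0.913]
ft_force: [3.7, 1.1, 6.4]
gripper_width: -0.001
```

>>> {"op": "arm_command", "data": {"plan": [[[1,0,0,-0.1,0],[1,0,0,-0.1,0],[1,0,0,-0.05,0],[1,0,0,0,0],[1,0,0,0,0]]]}}

```text
t: 16.8
ee_pos: [0.5902, 0.0629, 0.1187]
tcp_rot: [0.916, 1.368, -0.915]
ft_force: [-5.0, -0.8, 13.5]
gripper_width: -0.002
```

>>> {"op": "arm_command", "data": {"plan": [[[1,0,0,-0.06,0],[1,0,0,-0.04,0],[1,0,0,0,0]]]}}

```text
t: 17.18
ee_pos: [0.5903, 0.0629, 0.1184]
tcp_rot: [0.917, 1.367, -0.914]
ft_force: [-12.7, -1.1, 24.6]
gripper_width: -0.001
```

Stiff stop: the command moved 2.5 mm and the tool only 0.3 mm, so it is bottomed out. I'll retreat and look.

>>> {"op": "arm_command", "data": {"plan": [[[1,0,0,0.3,0],[1,0,0,0.6,0],[1,0,0,1,0],[1,0,0,1,0],[1,0,0,1,0],[1,-0.7,-0.28,0.5,0],[1,-1,-0.4,0,0],[1,-1,-0.8,0,0],[1,-1,-1,0,0],[1,-1,-1,0,0],[1,-1,-1,0,0],[1,-1,-1,0,0],[1,0,-1,0,0],[1,0,-1,0,0],[1,0,-1,0,0],[1,0,0,0,0],[1,0,0,0,0]]]}}

```text
t: 19.3
ee_pos: [0.4222, -0.1485, 0.2238]
tcp_rot: [0.916, 1.37, -0.915]
ft_force: [-0.5, 1.3, -0.4]
gripper_width: 0.0
```

Run:
```python
from h import *
a=snap('side','s7');b=snap('top','t7')
f=lambda a,x,y,w,h:np.clip(cv2.resize(a['color'][y:y+h,x:x+w,::-1],(400,400),interpolation=2)*2.,0,255).astype('uint8')
cv2.imwrite('pics/c8.png',np.hstack([f(a,190,125,64,64),f(b,190,155,56,56)]))
s=robot.observe();print(s['ee_pos'],s['ft_force'])
```

```text
[ 0.42229768 -0.14825595  0.22389298] [0.46602608 0.23493725 0.49379089]
```

View pics/c8.png

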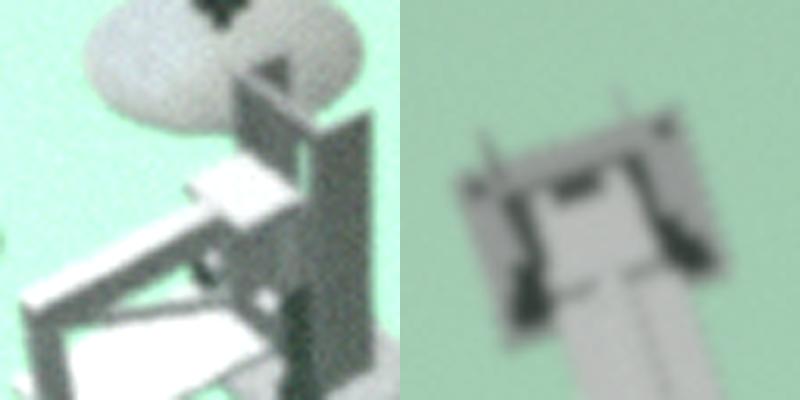

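Run:
```python
from h import *
A,B=ld('top0'),ld('t7')
# predicted catch tip (outer face y~+-36..) and dark-pixel centroids near it
u=np.array([.611,.0705]);a=np.radians(22.4);c,n=np.cos(a),np.sin(a)
for sg in(1,-1):
    for z in(.08,):
        l=(-.018,sg*.034); p=proj(A,[u[0]+c*l[0]-n*l[1],u[1]+n*l[0]+c*l[1],z]); x,y=map(int,p.round())
        for X in(A,B):
            g=cv2.cvtColor(X['color'],6).astype(float)[y-4:y+5,x-4:x+5]; w=np.clip(60-g,0,None); Y,XX=np.mgrid[-4:5,-4:5]; print(sg,p.round(1),w.sum(),(w*XX).sum()/w.sum(),(w*Y).sum()/w.sum())
P=ray(ld('s7'),190+298/6.25-.42,125+195/6.25-.42,.12); d=P[:2]-u; print('pad corner rel', d[0]*c+d[1]*n,-d[0]*n+d[1]*c,'expect 0,-.022')
print('same if hanging z', ray(ld('s7'),190+298/6.25-.42,125+195/6.25-.42,.137)[:2]-u)
S,Q=ld('side0'),ld('s7')
for nme,bx in dict(ramb=(300,240,345,285),mill=(297,170,330,230),rama=(265,145,300,177),box=(215,305,270,384),lid=(200,118,250,135)).items():
    x0,y0,x1,y1=bx; print(nme,np.abs(S['color'][y0:y1,x0:x1].astype(int)-Q['color'][y0:y1,x0:x1]).mean())
```

```text
1 [207.1 193.5] 862.0 1.1879350348027842 0.5846867749419954
1 [207.1 193.5] 641.0 0.7847113884555382 1.280811232449298
-1 [228.  186.6] 941.0 0.0010626992561105207 1.0456960680127525
-1 [228.  186.6] 720.0 0.65 1.5027777777777778
pad corner rel -0.0036722986575448537 -0.018759746206825377 expect 0,-.022
same if hanging z [-0.00210402 -0.04117923]
ramb 2.322469135802469
mill 2.0143097643097643
rama 2.3098214285714285
box 1.8938243191407749
lid 2.070588235294118
```

Run:
```python
from h import *
from scipy.ndimage import map_coordinates as mc
A,B=ld('top0'),ld('t7')
u=np.array([.611,.0705]);a=np.radians(22.4);c,n=np.cos(a),np.sin(a)
ys=np.arange(.024,.062,.003)
for sg in(1,-1):
    for X in(A,B):
        g=cv2.cvtColor(X['color'],6).astype(float); r=0
        for lx in(-.022,-.018,-.014):
            P=np.array([proj(X,[u[0]+c*lx-n*sg*y,u[1]+n*lx+c*sg*y,.075]) for y in ys]); r=r+mc(g,[P[:,1],P[:,0]],order=1)/3
        print(sg,r.round().astype(int))
```

```text
1 [57 47 37 33 37 48 60 70 77 84 91 93 94]
1 [71 54 40 35 39 50 62 72 79 86 92 95 96]
-1 [54 43 35 35 43 54 64 71 76 80 86 91 93]
-1 [69 51 38 37 44 56 66 72 77 83 88 93 95]
```

The catches' outer edges are the same as at the start to within about 1 mm (less than 0.02 rad), so both have snapped back. Handing in.

```bash
python3 -c "
from workcell import robot
print(robot.hand_in())"
```

```text
the job is handed in; nothing more can be done
None
```

The bracket is fitted and pressed home, and I handed the job in at about 19 s of the 64 s allowed; the hand-in gives no verdict.

- **Hanging:** I gripped the bracket by its upper bar and put both hooks through the upper slots until the back plate met the web (about 12 N). I then lowered it onto the catches at about 67 mm and let go. The pictures showed it hanging by itself.
- **Pressing:** With the fingers shut, I pressed on the pad until it hit a hard stop. The tool stood at z = 0.118 m, where 0.120 m was expected for the pad when home. The highest reading was about 25 N upward and 13 N sideways. I then drew the arm well clear.
- **Catches:** In the top view both catches' outer edges match the start picture within about 1 mm, so both have sprung back. A first check by the centre of the dark pixels had suggested a shift of 1–2 mm. I put that down to the bracket hiding part of the catches.
- **Fit:** The pad corner came out 3–4 mm from its nominal place, which is about the limit of my pixel measurement.
- **Other things:** Both ramekins, the pepper mill, the pot lid and the utensil box look the same as at the start, with only image noise between the pictures.

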